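Push a stuck filter cartridge out of its sleeve

TASK

A spent filter cartridge is stuck in the steel sleeve of the extraction stand. Take the push rod by its handle, push it into the open end of the sleeve and drive the cartridge out of the far end so that it drops into the catch tray there; then draw the rod out and lay it down flat on the worktop, clear of the stand, and let go. Do not disturb the bottle and the beaker.

Things in the scene. Friction and masses are not known exactly. Their poses are not given: they have to be found in the camera images.
- ejector: Fixed extraction stand. Origin on the worktop under the sleeve's middle; +x = push direction, to the tray, z up. Level steel sleeve 95 mm long, bore 34, outside 42, axis 55 mm up, x -47.5 to 47.5, in two grey clamps (56 wide, top 81 mm high; spring housing between them 82 high). Base plate 84 wide, 6 thick, x -47.5 to 207.5. Tray from the sleeve's end to x 202.5, 80 wide, rim 32 mm high.
- bore_in (a point): Centre of the sleeve's open entry end (away from the tray), on the bore axis, 55 mm up; axes as the stand's (+x into the sleeve). A 10 mm wide spring leaf along the roof of the bore, from 7.5 mm inside either end, hangs 4 mm below the bore's top (5 mm once the cartridge has gone): keep the 14 mm rod on the axis or 2 to 4 mm under it. Nothing of the stand lies before this end.
- bore_out (a point): Centre of the sleeve's far (exit) end at the tray, 95 mm from bore_in along +x, 55 mm above the worktop; same axes.
- tray_floor (a point): A point on the tray's floor, on the centre line, 77.5 mm beyond bore_out and 6 mm above the worktop; same axes.
- cartridge_center (a point): Centre of the filter cartridge: white ceramic cylinder, two narrow grey bands, 30 mm diameter, 60 long (its x), 60 to 110 g. At the start wholly inside the sleeve, its middle within 8 mm of the sleeve's, its axis 2 mm under the bore's, held by the spring leaf: pushing it takes 5 to 10 N. It drops once the rod's tip is 10 to 15 mm past the sleeve's far end; push to 20 past.
- rod_handle (a point): Centre of the push rod's handle: black square bar 70 mm long (x, towards the tip), 26 wide, 26 high, with thin grey grooves. The rod lies loose on the worktop, this point 13 mm up; 200 mm long over all, 150 g, balancing inside the handle, ahead of this point.
- rod_tip (a point): End of the push rod's straight steel shaft (14 mm diameter, 130 mm long from the front of the handle to the tip), on its axis, 165 mm from rod_handle; when the rod lies on the worktop 13 mm above it. A 20 mm collar 5 mm long stands at the handle's front.
- bystander_bottle: Orange-capped clear bottle, 66 mm wide, 113 mm high, standing loose behind the stand; origin at its underside. Leave alone.
- bystander_beaker: Glass beaker, 62 mm wide, 82 mm high, standing loose to the right of the stand; origin at its underside. Leave alone.
- push_rod: The push rod as a whole; origin under the middle of its handle, on its underside; x along the rod to its tip, z up.
- cartridge: The cartridge as a whole; origin at its centre, x along its axis.

How it is judged:
By the outcome, as a careful person would: the job done as asked, in the order asked, and still so for the second after the job is handed in, with the robot touching nothing.
It also fails if it takes over 61 s, if anything falls off the work surface, if the arm or the gripper's body presses on something with over 40 N, if the wrist force passes 120 N, or if a joint passes its speed limit or range.

ROBOT

A 6-joint arm with a two-finger parallel gripper is mounted at the origin on a cart in front of the work surface, level with it; the furniture and walls round the work are solid. World frame = base frame: x ahead of the robot, y to its left, z up, the work surface at z = 0. Lengths are in m, angles in degrees, forces in N, time in s.
With the tool pointing down it reaches from about 0.25 to 0.775 m from the base axis. Payload 4 kg.
Tool frame: the origin (TCP) lies midway between the tips of the shut fingers; the grasp point (between the pads) lies 19 mm behind it; z points along the fingers, y is the direction in which the jaws open and shut (so a half turn about z gives the same grasp; the last joint's range is limited). The gripper opens to 94 mm and grips with 3 to 60 N. Pads are 16 mm wide; open, the fingers measure 119 mm over their backs; the gripper's body (75 mm by 177 mm) begins 78 mm behind the grasp point.
Start: joints at [68.635, 4.996, 78.535, -0, 96.463, -5.907], TCP at [0.147, 0.53, 0.206] pointing down, gripper open.
Joint ranges: [-177.83, 177.83], [-43.37, 116.18], [15.69, 146.23], [-61.86, 241.86], [9.47, 152.12], [-147.06, 147.06]. Speed limits (degrees/s): [159.86, 159.86, 180, 180, 180, 180].

INTERFACE

Orientations are given as [roll, pitch, yaw] about the fixed x, y, z axes, in that order (R = Rz(yaw) Ry(pitch) Rx(roll)).
In Python, from station import monitor, cams, env gives the robot as it stands.
- The arm moves only by the tool jog_arm, never from a script. Its argument "motion" is a list of rows, each a list of 3 entries, a list of its own where there are three numbers: the turn, a rotation vector about the world's x, y, z in rad, then the shift along the world's x, y, z in mm, then the closure, from -1 (fully open) to 1 (shut), so that 0 is half open. A call has exactly 5 rows; each row shifts and turns the pose as measured when the row begins; what a row does not reach is not made up. A row lasts 1/12 s, in which the tool goes at most 41.7 mm and 7.16 degrees, less where a joint would pass 70% of its speed; a pose out of reach is approached as far as the arm can. A call is refused whole if a number of a shift passes 41.7 or a number of a turn 0.125, either way. A call with a gripper value outside its range is refused whole. The fingers move at their own pace and stop on an object; "force" is the grip in N (left out, the last holds). Time passes only in rows, so rows that do not move let the fingers close, or fill a call up. It gives the time, the measured TCP pose, the force and the opening at its end, in the units of the state.
- monitor.sense(): the state, without advancing time (a new reading comes with each control period).
- cams.get_image(name): name is "side" or "top"; returns the picture (480x640x3 uint8, red, green, blue); there is no depth.
- cams.calibration(name): a dict with "fx", "fy", "cx", "cy" (pixels), "origin" and "attitude" of the camera in the world. Camera axes: x right, y down, z forward; pixel columns grow to the right and rows downward; lengths in m; the calibration is good to about 2 mm. A picture is of the moment at which its call begins. calibration takes no time and is no camera call.
- env.job_done(): hands the job in, once; it reports no verdict.
The state is a dict: "time_s": time; "joint_positions": joint angles; "joint_velocities": joint speeds; "effort": joint torques, N m; "position": TCP position; "eef_rot": TCP orientation; "contact_force": force on the tool from outside, world axes, zero at the start; "torque": the same for the moment, N m; "width": finger opening in m.
Only numpy, scipy, OpenCV 4.12 (cv2) and the standard library are available. Lean on these libraries where they do the work, as an engineer would, in place of code of your own. Each camera call takes 0.05 s, during which the arm holds its last target.

## Working session

There is one attempt and no reset: what is moved stays moved. The work goes in short steps, Python scripts to look and compute and a tool call to move; the robot and the scene stay as the last step left them, time stands still between calls to the robot, and variables do not carry over. Pictures are saved under pics/ and viewed, and the job is handed in when it is done.

Besides the shell and the picture viewer there is one more tool, called after "Request:" by a JSON object that holds its "api" and its "payload", one argument or row to a line. jog_arm: Moves the arm, as the interface text tells. Its arguments: {"type":"object","properties":{"motion":{"type":"array"},"force":{"type":"number"}},"required":["motion"]}

```bash
mkdir -p pics; ls; python3 - <<'E'
from station import monitor, cams, env
import cv2
for n in("side","top"):
    print(n,cams.calibration(n)); cv2.imwrite(f"pics/{n}0.png",cams.get_image(n)[:,:,::-1])
print(monitor.sense())
E
```

```text
pics
side {'fx': 548.4550633629989, 'fy': 548.4550633629989, 'cx': 316.41127885979705, 'cy': 240.62135172231697, 'origin': array([ 0.39989126, -1.28041821,  0.89155388]), 'attitude': array([-123.85547709,   -0.73950562,   -7.8038404 ])}
top {'fx': 616.9565976459618, 'fy': 616.9565976459618, 'cx': 319.24800053000797, 'cy': 243.19174101274663, 'origin': array([ 0.45264119, -0.05434259,  1.45033759]), 'attitude': array([-175.14076997,   -0.55034292,  -88.40891781])}
{'time_s': 0.1, 'joint_positions': array([ 6.86334057e+01,  5.03367461e+00,  7.86155976e+01, -6.03930360e-04,
        9.64626177e+01, -5.90729653e+00]), 'joint_velocities': array([ 0.02067288, -0.12894818, -0.14910722,  0.07555768, -0.00494715,
       -0.05444781]), 'effort': array([ 1.42990488e-03, -3.41251838e+01, -3.03301370e+01,  7.18897604e-02,
        3.04718118e-02, -8.77025855e-05]), 'position': array([0.14643228, 0.52963531, 0.20443699]), 'eef_rot': array([-1.79888643e+02, -1.09185720e-02,  1.64540624e+02]), 'contact_force': array([ 0.22392841, -0.76085293, -0.25589449]), 'torque': array([-0.03178629, -0.0017757 ,  0.0258426 ]), 'width': 0.09411310584252053}
```

View pics/side0.png

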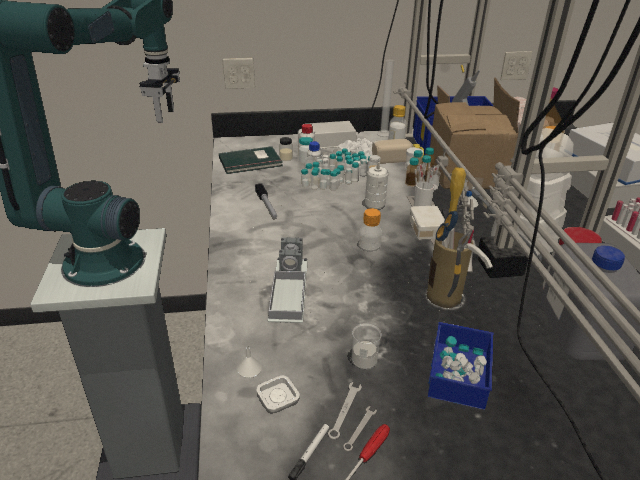

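View pics/top0.png

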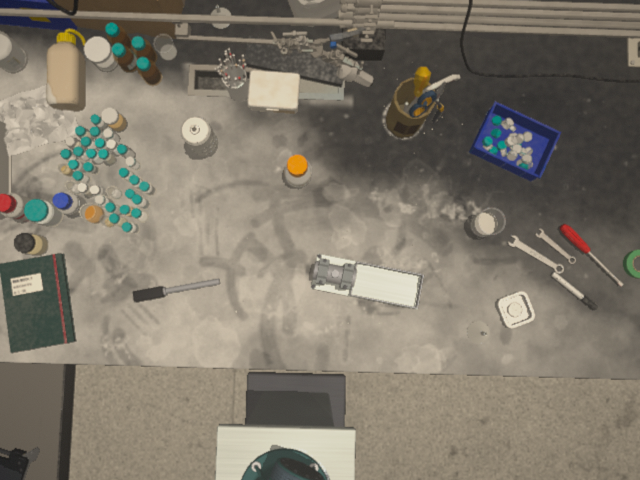

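The side view shows the stand at about (288,280) and the rod at (265,200). In the top view the rod's handle is at (149,294) and its tip at (219,282). The sleeve is at (335,273), with the tray running to (420,288). Next I'll enlarge these areas.

```bash
python3 - <<'E'
import cv2
t=cv2.imread("pics/top0.png"); s=cv2.imread("pics/side0.png")
cv2.imwrite("pics/c1.png",cv2.resize(t[235:325,300:435],None,fx=5.5,fy=5.5,interpolation=cv2.INTER_CUBIC))
cv2.imwrite("pics/c2.png",cv2.resize(t[265:315,120:230],None,fx=7,fy=7,interpolation=cv2.INTER_CUBIC))
cv2.imwrite("pics/c3.png",cv2.resize(s[175:330,240:320],None,fx=3.8,fy=3.8,interpolation=cv2.INTER_CUBIC))
E
```

```text
(no output)
```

View pics/c1.png

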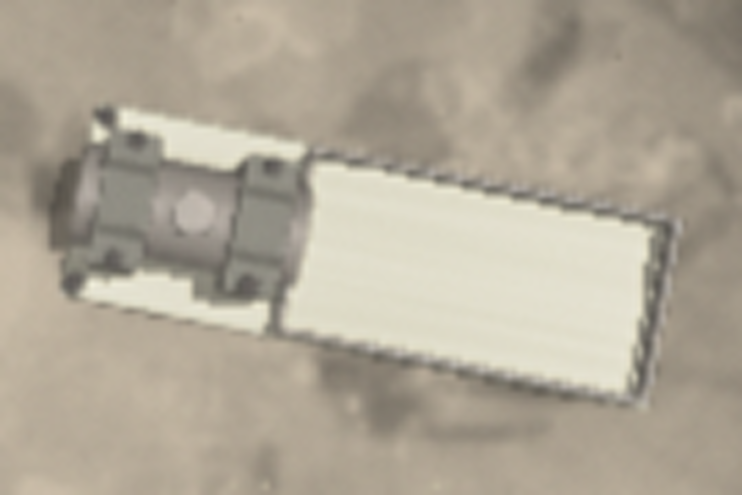

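View pics/c2.png

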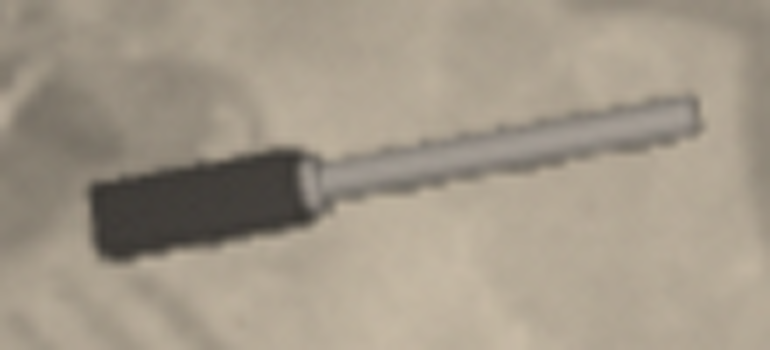

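View pics/c3.png

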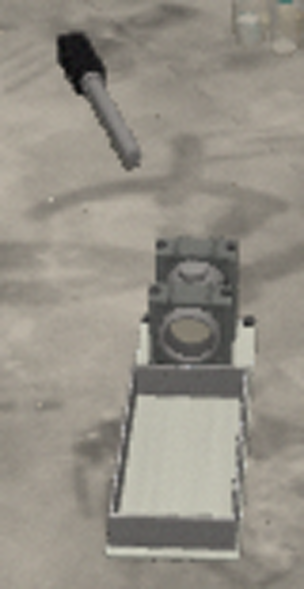

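```bash
cat > h.py <<'E'
import numpy as np, cv2
from scipy.spatial.transform import Rotation as R
from station import monitor, cams, env
def ray(n,uv,z):
    c=cams.calibration(n); A=R.from_euler('xyz',c['attitude'],degrees=True).as_matrix()
    d=A@np.array([(uv[0]-c['cx'])/c['fx'],(uv[1]-c['cy'])/c['fy'],1]); o=np.array(c['origin'])
    return o+d*(z-o[2])/d[2]
def proj(n,p):
    c=cams.calibration(n); A=R.from_euler('xyz',c['attitude'],degrees=True).as_matrix()
    q=A.T@(np.array(p)-c['origin']); return np.array([c['fx']*q[0]/q[2]+c['cx'],c['fy']*q[1]/q[2]+c['cy']])
def fit(L,W):
    L=np.array(L);W=np.array(W);l=L-L.mean(0);w=W-W.mean(0)
    a=np.arctan2((l[:,0]*w[:,1]-l[:,1]*w[:,0]).sum(),(l*w).sum())
    M=np.array([[np.cos(a),-np.sin(a)],[np.sin(a),np.cos(a)]]);t=W.mean(0)-M@L.mean(0)
    return np.degrees(a),t,(L@M.T+t-W)*1000
E
python3 - <<'E'
from h import *
def o(u,v,u0,v0,k): return (u0+(u+.5)/k-.5, v0+(v+.5)/k-.5)
T=[((47.5,40),(313,152),32),((47.5,-40),(276,332),32),((202.5,40),(679,220),32),((202.5,-40),(643,404),32),((-47.5,42),(96,106),6),((-47.5,-42),(66,292),6)]
W=[ray('top',o(*p,300,235,5.5),z/1e3)[:2] for _,p,z in T]
print(fit([np.array(l)/1e3 for l,_,_ in T],W))
T=[((-47.5,40,),(0,0),0)]
S=[((47.5,40),(246,370),32),((47.5,-40),(135,367),32),((202.5,40),(240,520),32),((202.5,-40),(108,515),32)]
Ws=[ray('side',o(*p,240,175,3.8),z/1e3)[:2] for _,p,z in S]
print(fit([np.array(l)/1e3 for l,_,_ in S],Ws))
# bore exit centre side
print('bore_out side',ray('side',o(190,333,240,175,3.8),.055))
# rod: handle top face z=.026 corners, shaft axis
H=[((-35,13),(92,186),26),((-35,-13),(105,260),26),((35,13),(300,150),26),((35,-13),(312,222),26)]
Wh=[ray('top',o(*p,120,265,7),z/1e3)[:2] for _,p,z in H]
print(fit([np.array(l)/1e3 for l,_,_ in H],Wh))
tip=ray('top',o(697,113,120,265,7),.018);mid=ray('top',o(330,178,120,265,7),.018)
print('tip',tip,mid,np.degrees(np.arctan2(*(tip-mid)[[1,0]])),'handle->tip',np.linalg.norm(tip[:2]-np.mean(Wh,0)))
print('side tip',ray('side',o(133,160,240,175,3.8),.013), 'handle side ctr top',ray('side',o(78,58,240,175,3.8),.018))
# mask-based
g=cv2.imread('pics/top0.png'); m=(g.max(2)<75).astype('uint8')[270:312,125:175]
c=max(cv2.findContours(m,0,1)[0],key=cv2.contourArea);print(cv2.minAreaRect(c))
E
```

```text
(np.float64(-99.56769493214804), array([ 0.50270614, -0.09950508]), array([[ 2.21928907, -1.4119075 ],
       [-1.16275664, -1.83702853],
       [ 0.59346181, -0.44825824],
       [-1.30338886, -1.12815297],
       [ 1.50968984,  0.686905  ],
       [-1.85629523,  4.13844223]]))
(np.float64(-99.43283548581728), array([ 0.50471805, -0.09949413]), array([[ 2.33339593,  0.42788107],
       [-1.78691764,  1.17413068],
       [-1.25725264, -0.0635421 ],
       [ 0.71077434, -1.53846966]]))
bore_out side [ 0.49757439 -0.13766296  0.055     ]
(np.float64(-78.16154889056371), array([0.446392, 0.32389 ]), array([[ 0.51826132,  0.55329105],
       [-0.91597141,  0.74958093],
       [ 1.21410798, -0.52566413],
       [-0.81639788, -0.77720785]]))
tip [0.48100114 0.16447608 0.018     ] [0.45621861 0.28445192 0.018     ] -78.32897523181016 handle->tip 0.1631275342081106
side tip [0.47943391 0.16099194 0.013     ] handle side ctr top [0.44394968 0.32835002 0.018     ]
((23.040000915527344, 23.720001220703125), (10.375356674194336, 29.873870849609375), 79.69515228271484)
```

Request:
{"api": "jog_arm", "payload": {
  "motion": [
    [[0, 0, -0.11], [30, -22, 0], -1],
    [[0, 0, -0.11], [30, -22, 0], -1],
    [[0, 0, -0.11], [30, -22, 0], -1],
    [[0, 0, -0.11], [30, -22, 0], -1],
    [[0, 0, -0.11], [30, -22, 0], -1]
  ],
  "force": 50
}}

```text
time_s: 0.52
position: [0.2934, 0.4183, 0.2004]
eef_rot: [-179.6, -0.2, 132.6]
contact_force: [0.2, -0.6, 0.1]
width: 0.0941
```

Request:
{"api": "jog_arm", "payload": {
  "motion": [
    [[0, 0, -0.11], [31, -21, -20], -1],
    [[0, 0, -0.11], [31, -21, -20], -1],
    [[0, 0, -0.11], [31, -21, -20], -1],
    [[0, 0, -0.11], [31, -21, -20], -1],
    [[0, 0, -0.1], [31, -21, -20], -1]
  ]
}}

```text
time_s: 0.93
position: [0.4479, 0.3139, 0.1066]
eef_rot: [179.8, -0.3, 100.0]
contact_force: [0.8, 0.7, -0.9]
width: 0.0942
```

Request:
{"api": "jog_arm", "payload": {
  "motion": [
    [[0, 0, 0], [0, 0, 0], -1],
    [[0, 0, 0], [0, 0, 0], -1],
    [[0, 0, 0], [0, 0, 0], -1],
    [[0, 0, 0], [0, 0, 0], -1],
    [[0, 0, 0], [0, 0, 0], -1]
  ]
}}

```text
time_s: 1.35
position: [0.4484, 0.3078, 0.0994]
eef_rot: [-179.5, 0.0, 99.5]
contact_force: [0.5, -0.1, -0.8]
width: 0.0941
```

Request:
{"api": "jog_arm", "payload": {
  "motion": [
    [[0, 0, 0.02], [0, 4, -20], -1],
    [[0, 0, 0.02], [0, 3, -20], -1],
    [[0, 0, 0], [0, 0, -20], -1],
    [[0, 0, 0], [0, 0, 0], -1],
    [[0, 0, 0], [0, 0, 0], -1]
  ]
}}

```text
time_s: 1.77
position: [0.4474, 0.3224, 0.0453]
eef_rot: [179.7, -0.3, 102.6]
contact_force: [-0.5, 0.4, 1.4]
width: 0.094
```

```bash
python3 - <<'E'
from h import *
print({k:v for k,v in monitor.sense().items() if k in('position','eef_rot','contact_force')})
a=cams.get_image('top')[:,:,::-1];b=cams.get_image('side')[:,:,::-1]
a=cv2.resize(a[240:340,90:230],None,fx=4,fy=4);b=cv2.resize(b[130:230,220:300],None,fx=4,fy=4)
cv2.imwrite('pics/g1.png',np.vstack([np.hstack([a,b])[:600,:880]])[:,:800] if 0 else cv2.resize(np.hstack([a,b]),(800,364)))
E
```

```text
{'position': array([0.44744798, 0.32242628, 0.04525343]), 'eef_rot': array([179.73474893,  -0.31184249, 102.61155436]), 'contact_force': array([-0.49613664,  0.38356382,  1.36974369])}
```

View pics/g1.png

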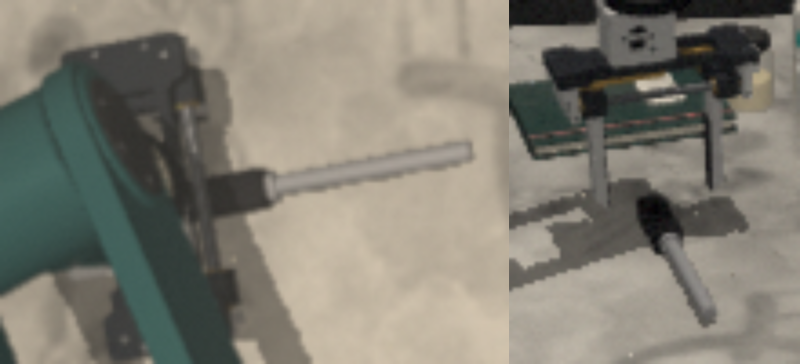

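The jaws straddle the handle, one finger each side, at about (205,180) in the left panel. Next I'll descend.

Request:
{"api": "jog_arm", "payload": {
  "motion": [
    [[0, 0, 0], [0, -2, -12], -1],
    [[0, 0, 0], [0, 0, -12], -1],
    [[0, 0, 0], [0, 0, -8], -1],
    [[0, 0, 0], [0, 0, 0], -1],
    [[0, 0, 0], [0, 0, 0], -1]
  ]
}}

```text
time_s: 2.28
position: [0.4498, 0.3216, 0.0149]
eef_rot: [179.3, -0.4, 102.6]
contact_force: [-0.8, -0.5, 0.1]
width: 0.0939
```

Request:
{"api": "jog_arm", "payload": {
  "motion": [
    [[0, 0, 0], [0, -6, -4], -1],
    [[0, 0, 0], [0, 0, -4], -1],
    [[0, 0, 0], [0, 0, -3], -1],
    [[0, 0, 0], [0, 0, 0], -1],
    [[0, 0, 0], [0, 0, 0], -1]
  ]
}}

```text
time_s: 2.7
position: [0.4501, 0.3144, 0.0027]
eef_rot: [179.3, -0.4, 102.6]
contact_force: [-0.3, 0.2, -0.7]
width: 0.0938
```

Request:
{"api": "jog_arm", "payload": {
  "motion": [
    [[0, 0, 0], [0, 0, 0], 1],
    [[0, 0, 0], [0, 0, 0], 1],
    [[0, 0, 0], [0, 0, 0], 1],
    [[0, 0, 0], [0, 0, 0], 1],
    [[0, 0, 0], [0, 0, 0], 1]
  ],
  "force": 55
}}

```text
time_s: 3.12
position: [0.4508, 0.3149, 0.0035]
eef_rot: [179.2, -0.5, 102.6]
contact_force: [-0.0, 0.1, 0.7]
width: 0.0639
```

Request:
{"api": "jog_arm", "payload": {
  "motion": [
    [[0, 0, 0], [0, 0, 0], 1],
    [[0, 0, 0], [0, 0, 0], 1],
    [[0, 0, 0], [0, 0, 0], 1],
    [[0, 0, 0], [0, 0, 0], 1],
    [[0, 0, 0], [0, 0, 0], 1]
  ]
}}

```text
time_s: 3.53
position: [0.4509, 0.3151, 0.0039]
eef_rot: [179.2, -0.5, 102.6]
contact_force: [-0.3, 0.4, 0.6]
width: 0.0306
```

Request:
{"api": "jog_arm", "payload": {
  "motion": [
    [[0, 0, 0], [0, 0, 0], 1],
    [[0, 0, 0], [0, 0, 0], 1],
    [[0, 0, 0], [0, 0, 0], 1],
    [[0, 0, 0], [0, 0, 0], 1],
    [[0, 0, 0], [0, 0, 0], 1]
  ]
}}

```text
time_s: 3.95
position: [0.4509, 0.3152, 0.0039]
eef_rot: [179.2, -0.5, 102.6]
contact_force: [-0.1, -0.0, 0.4]
width: 0.0256
```

Request:
{"api": "jog_arm", "payload": {
  "motion": [
    [[0, 0, 0], [0, 0, 10], 1],
    [[0, 0, 0], [0, 0, 20], 1],
    [[0, 0, 0], [0, 0, 15], 1],
    [[0, 0, 0], [0, 0, 0], 1],
    [[0, 0, 0], [0, 0, 0], 1]
  ]
}}

```text
time_s: 4.37
position: [0.4487, 0.3139, 0.0495]
eef_rot: [179.5, -0.4, 102.6]
contact_force: [-0.3, -0.4, -1.5]
width: 0.0254
```

Request:
{"api": "jog_arm", "payload": {
  "motion": [
    [[0, 0, -0.07], [17, -30, 2], 1],
    [[0, 0, -0.07], [17, -30, 0], 1],
    [[0, 0, -0.07], [17, -30, 0], 1],
    [[0, 0, -0.07], [17, -30, 0], 1],
    [[0, 0, -0.07], [17, -30, 0], 1]
  ]
}}

```text
time_s: 4.78
position: [0.5307, 0.1652, 0.0488]
eef_rot: [179.7, -0.6, 82.5]
contact_force: [0.3, 0.5, -1.8]
width: 0.0258
```

Request:
{"api": "jog_arm", "payload": {
  "motion": [
    [[0, 0, -0.02], [5, -15, 0], 1],
    [[0, 0, 0], [0, 0, 0], 1],
    [[0, 0, 0], [0, 0, 0], 1],
    [[0, 0, 0], [0, 0, 0], 1],
    [[0, 0, 0], [0, 0, 0], 1]
  ]
}}

```text
time_s: 5.2
position: [0.536, 0.1434, 0.0444]
eef_rot: [-180.0, -0.3, 80.7]
contact_force: [-0.2, 0.9, -1.7]
width: 0.0253
```

```bash
python3 - <<'E'
from h import *
s=monitor.sense();print(s['position'],s['eef_rot'])
a=cams.get_image('top')[:,:,::-1];b=cams.get_image('side')[:,:,::-1]
cv2.imwrite('pics/p1t.png',a);cv2.imwrite('pics/p1s.png',b)
cv2.imwrite('pics/p1tc.png',cv2.resize(a[225:305,240:370],None,fx=6,fy=6,interpolation=cv2.INTER_CUBIC))
cv2.imwrite('pics/p1sc.png',cv2.resize(b[170:290,240:340],None,fx=5,fy=5,interpolation=cv2.INTER_CUBIC))
E
```

```text
[0.53603054 0.14343932 0.04435654] [-179.98147576   -0.34391277   80.69658325]
```

View pics/p1tc.png

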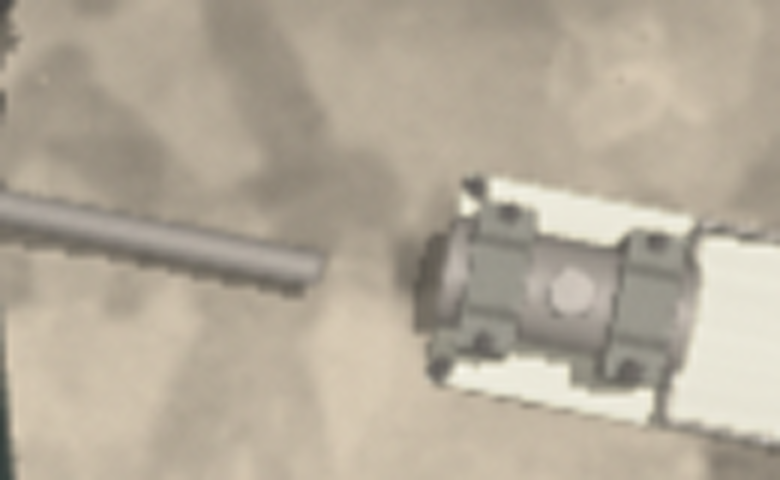

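View pics/p1sc.png

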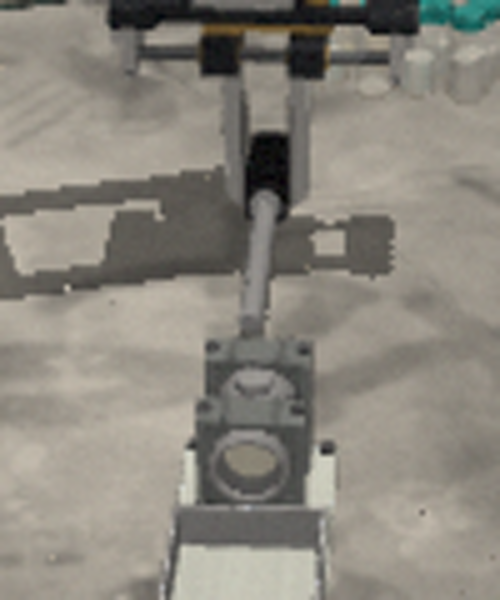

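```bash
python3 - <<'E'
from h import *
def o(u,v,u0=240,v0=225,k=6): return (u0+(u+.5)/k-.5, v0+(v+.5)/k-.5)
s0=np.array([.5035,-.0995]);a=np.radians(-99.5);d=np.array([np.cos(a),np.sin(a)]);n=np.array([-d[1],d[0]])
for nm,p,z in [('tip',(320,271),.055),('rodback',(20,213),.055),('cap',(573,293),.082),('basebolts',(457,277),.009),('ringend',(425,284),.055),('exit rim?',(693,310),.055)]:
    w=ray('top',o(*p),z)[:2];print(nm,w,'x,lat mm',(w-s0)@d*1e3,(w-s0)@n*1e3)
for nm,p,z in [('tip top',(252,325),.055),('bore_out',(249,463),.055),('cap',(255,372),.082),('shaftback',(263,205),.055)]:
    w=ray('side',o(*p,240,170,5),z)[:2];print('side',nm,w,'x,lat mm',(w-s0)@d*1e3,(w-s0)@n*1e3)
# predicted tip from TCP
t=monitor.sense();p=t['position'];y=np.radians(t['eef_rot'][2]+180);e=np.array([np.cos(y),np.sin(y)])
w=p[:2]+.155*e;print('pred tip',w,(w-s0)@d*1e3,(w-s0)@n*1e3)
m=p[:2];print('tcp',(m-s0)@d*1e3,(m-s0)@n*1e3)
E
```

```text
tip [ 0.50966032 -0.00661389] x,lat mm -92.62897537510419 -9.254789563782916
rodback [0.5283295  0.10708352] x,lat mm -207.8483969673802 -9.607141033247085
cap [ 0.50306388 -0.10121762] x,lat mm 1.7660427659867113 -0.14665016696314698
basebolts [ 0.51070729 -0.05840598] x,lat mm -41.719984942887606 0.3259816223056252
ringend [ 0.50587883 -0.04629887] x,lat mm -52.864134082907796 -6.434509216456893
exit rim? [ 0.4989301  -0.14751928] x,lat mm 48.11498074122754 3.418238402092105
side tip top [ 0.5110506  -0.00796744] x,lat mm -91.52345000768362 -7.660179981740045
side bore_out [ 0.49700719 -0.13731687] x,lat mm 38.3698612588755 -0.1621793030019107
side cap [ 0.50470108 -0.09400262] x,lat mm -5.620217503331822 0.2772792463364204
side shaftback [0.53008643 0.12110111] x,lat mm -221.9637282911581 -10.18787256544821
pred tip [ 0.51103424 -0.00924642] -90.25931162445369 -7.46522023716073
tcp -245.25803213345748 -8.09501430805691
```

```bash
python3 - <<'E'
from h import *
s0=np.array([.5035,-.0995]);a=np.radians(-99.5);d=np.array([np.cos(a),np.sin(a)]);n=np.array([-d[1],d[0]])
for c,f,u0,v0,k in [('top','p1tc',240,225,6),('side','p1sc',240,170,5)]:
    g=cv2.imread(f'pics/{f}.png')
    if c=='top':
        u0,v0,k=300,225,8; g=cv2.resize(cv2.imread('pics/p1t.png')[225:300,300:390],None,fx=8,fy=8,interpolation=cv2.INTER_CUBIC)
    def P(x,y,z,col):
        w=s0+d*x/1e3+n*y/1e3; q=proj(c,[*w,z/1e3]); cv2.circle(g,(int((q[0]-u0+.5)*k),int((q[1]-v0+.5)*k)),2,col,-1)
    for x in(-47.5,47.5):
        for t in np.linspace(0,2*np.pi,40): P(x,21*np.cos(t),55+21*np.sin(t),(0,0,255)); P(x,17*np.cos(t),55+17*np.sin(t),(0,255,255))
    for x in(-47.5,207.5):
        for y in(-42,42):P(x,y,6,(255,0,0))
    for x in(47.5,202.5):
        for y in(-40,40):P(x,y,32,(0,255,0))
    P(0,0,82,(255,0,255))
    cv2.imwrite(f'pics/ov_{c}.png',g)
E
```

```text
(no output)
```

View pics/ov_top.png

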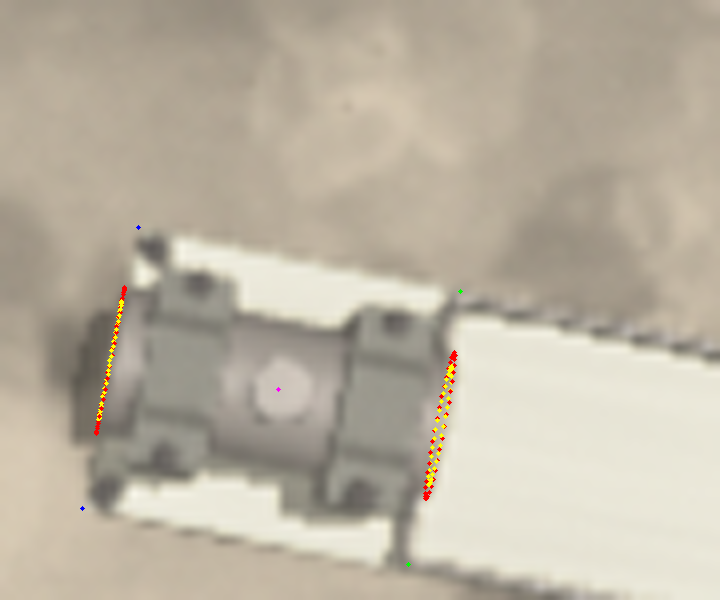

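View pics/ov_side.png

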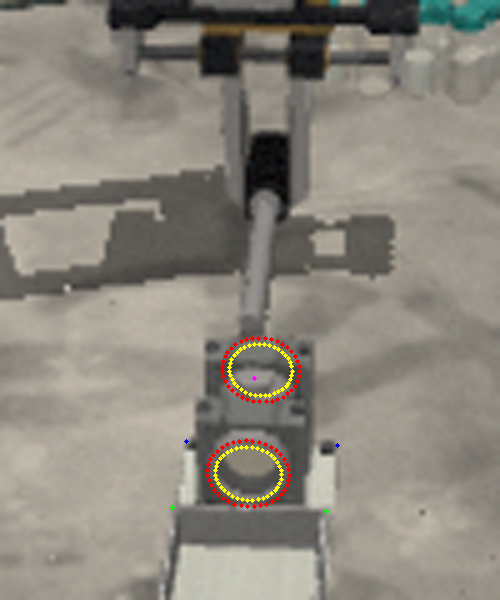

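```bash
python3 - <<'E'
from h import *
from scipy.optimize import least_squares
b=cv2.imread('pics/p1s.png')
cv2.imwrite('pics/z1.png',cv2.resize(b[200:245,270:310],None,fx=13,fy=13,interpolation=cv2.INTER_CUBIC))
def o(u,v,u0,v0,k): return np.array((u0+(u+.5)/k-.5, v0+(v+.5)/k-.5))
ut=o(320,271,240,225,6)
for vs in(322,327,332):
    us=o(252,vs,240,170,5)
    r=least_squares(lambda p:np.r_[proj('top',p)-ut,proj('side',p)-us],[.51,0,.05]);print(vs,r.x,r.fun)
# shaft at handle front
E
```

```text
322 [ 0.51023872 -0.00668939  0.05615248] [ 0.02465967 -0.27634991 -0.34086142  0.02179289]
327 [ 0.5103091  -0.00656905  0.05275045] [ 0.02189483 -0.24542831 -0.30238226  0.01932412]
332 [ 0.51037948 -0.00644839  0.04933947] [ 0.01913009 -0.21449209 -0.26397123  0.0168619 ]
```

View pics/z1.png

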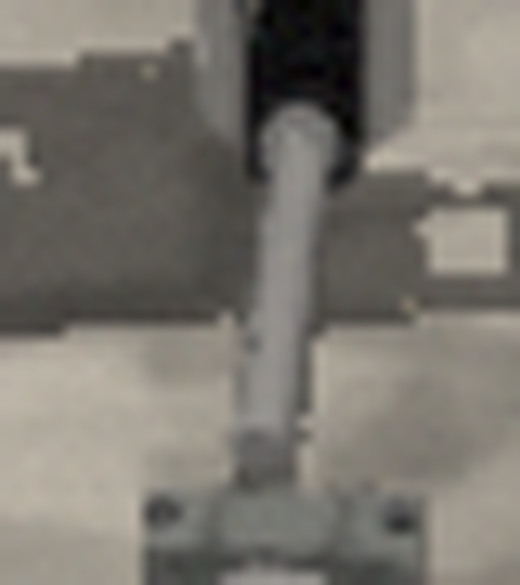

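The tip triangulates to z = 52.7 mm, so the rod is level. It is parallel to the bore but about 8 mm off to the side. I'll correct that and look again closer in.

Request:
{"api": "jog_arm", "payload": {
  "motion": [
    [[0, 0, 0], [4, -5, 0], 1],
    [[0, 0, 0], [3, -5, 0], 1],
    [[0, 0, 0], [0, -5, 0], 1],
    [[0, 0, 0], [-1, -5, 0], 1],
    [[0, 0, 0], [0, 0, 0], 1]
  ]
}}

```text
time_s: 5.72
position: [0.5419, 0.1249, 0.0448]
eef_rot: [180.0, -0.3, 81.1]
contact_force: [0.2, 0.6, -1.5]
width: 0.0255
```

Request:
{"api": "jog_arm", "payload": {
  "motion": [
    [[0, 0, 0], [0, 0, 0], 1],
    [[0, 0, 0], [0, 0, 0], 1],
    [[0, 0, 0], [0, 0, 0], 1],
    [[0, 0, 0], [0, 0, 0], 1],
    [[0, 0, 0], [0, 0, 0], 1]
  ]
}}

```text
time_s: 6.13
position: [0.5419, 0.1244, 0.0451]
eef_rot: [180.0, -0.4, 81.0]
contact_force: [0.6, 0.1, -1.3]
width: 0.0253
```

```bash
cat >> h.py <<'E'
s0=np.array([.5035,-.0995]);a=np.radians(-99.5);d=np.array([np.cos(a),np.sin(a)]);n=np.array([-d[1],d[0]])
def st():
    t=monitor.sense();p=t['position'];m=p[:2];y=t['eef_rot'][2]+180-360
    print('t',t['time_s'],'tcp x,lat',np.round([(m-s0)@d*1e3,(m-s0)@n*1e3],1),'z',p[2]*1e3,'yawerr',y+99.5,t['eef_rot'],'tip x %.1f'%((m-s0)@d*1e3+155),'F',t['contact_force'].round(1))
E
python3 - <<'E'
from h import *
st()
a=cams.get_image('top')[:,:,::-1]
cv2.imwrite('pics/p2tc.png',cv2.resize(a[225:300,260:360],None,fx=8,fy=8,interpolation=cv2.INTER_CUBIC))
E
```

```text
t 6.1333 tcp x,lat [-227.1    0.9] z 45.09324405763083 yawerr 0.5160506366132722 [179.95428213  -0.38471162  81.01605064] tip x -72.1 F [ 0.6  0.1 -1.3]
```

View pics/p2tc.png

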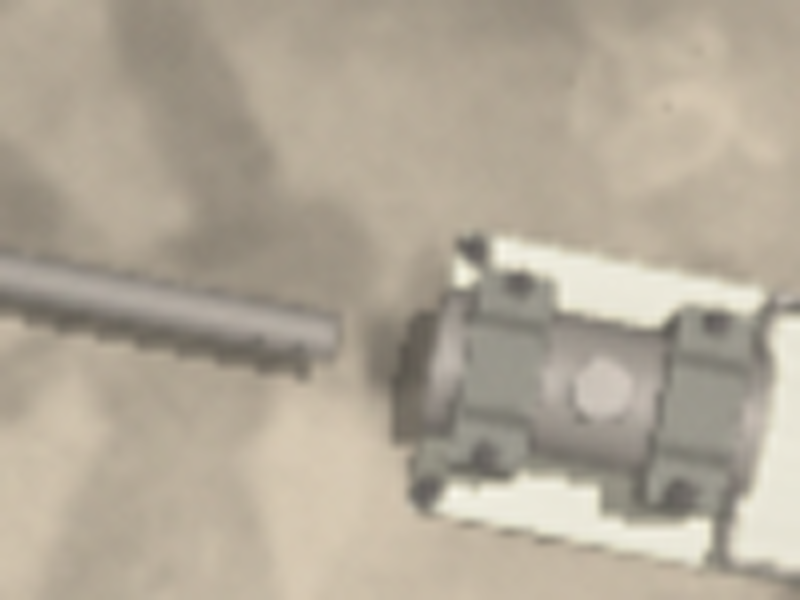

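```bash
python3 - <<'E'
from h import *
g=cv2.cvtColor(cv2.imread('pics/p2tc.png'),cv2.COLOR_BGR2GRAY).astype(float)
for x in (20,80,140,200,260,320):
    c=g[220:400,x-4:x+5].mean(1); gr=np.gradient(cv2.GaussianBlur(c[:,None],(1,9),3)[:,0])
    print(x,'top edge',220+gr.argmin(), 'grads', [(220+i,round(gr[i],1)) for i in range(1,179) if abs(gr[i])>1 and abs(gr[i])>=abs(gr[i-1]) and abs(gr[i])>abs(gr[i+1])])
def o(u,v,u0=260,v0=225,k=8): return (u0+(u+.5)/k-.5, v0+(v+.5)/k-.5)
for p,z in [((338,336),.055),((10,279),.055),((603,388),.082)]:
    w=ray('top',o(*p),z)[:2];print((w-s0)@d*1e3,(w-s0)@n*1e3)
E
```

```text
20 top edge 291 grads [(263, np.float64(2.3)), (291, np.float64(-3.0)), (317, np.float64(4.4)), (339, np.float64(-1.4))]
80 top edge 308 grads [(261, np.float64(-1.9)), (275, np.float64(2.6)), (300, np.float64(-3.0)), (308, np.float64(-3.4)), (333, np.float64(4.8))]
140 top edge 315 grads [(269, np.float64(-1.6)), (286, np.float64(2.1)), (315, np.float64(-3.0)), (348, np.float64(4.1))]
200 top edge 332 grads [(298, np.float64(2.4)), (324, np.float64(-3.0)), (332, np.float64(-3.2)), (357, np.float64(4.2))]
260 top edge 334 grads [(293, np.float64(-1.5)), (307, np.float64(2.7)), (334, np.float64(-4.0)), (373, np.float64(4.0))]
320 top edge 345 grads [(307, np.float64(-1.1)), (321, np.float64(2.8)), (345, np.float64(-2.3)), (364, np.float64(2.5))]
-74.30360241395721 1.692762807558437
-168.45664356808447 -0.3713046195683657
1.299325423626344 0.5615787145751379
```

Request:
{"api": "jog_arm", "payload": {
  "motion": [
    [[0, 0, -0.007], [-1, -6, -1.5], 1],
    [[0, 0, 0], [-1, -6, 0], 1],
    [[0, 0, 0], [-1, -6, 0], 1],
    [[0, 0, 0], [-1, -6, 0], 1],
    [[0, 0, 0], [0, 0, 0], 1]
  ]
}}

```text
time_s: 6.6
position: [0.5372, 0.0981, 0.0432]
eef_rot: [180.0, -0.3, 80.6]
contact_force: [-0.7, 0.5, -1.5]
width: 0.0255
```

```bash
python3 - <<'E'
from h import *
st()
E
```

```text
t 6.6 tcp x,lat [-200.4    0.6] z 43.202140253482234 yawerr 0.12970203848783513 [179.97836872  -0.34118155  80.62970204] tip x -45.4 F [-0.7  0.5 -1.5]
```

Request:
{"api": "jog_arm", "payload": {
  "motion": [
    [[0, 0, 0], [-1, -5, 0.5], 1],
    [[0, 0, 0], [-1, -5, 0], 1],
    [[0, 0, 0], [-1, -5, 0], 1],
    [[0, 0, 0], [-1, -5, 0], 1],
    [[0, 0, 0], [0, 0, 0], 1]
  ]
}}

```text
time_s: 7.02
position: [0.5334, 0.0776, 0.0445]
eef_rot: [179.9, -0.6, 80.6]
contact_force: [-0.7, -0.2, -2.4]
width: 0.0258
```

```bash
python3 - <<'E'
from h import *
st()
a=cams.get_image('top')[:,:,::-1]
cv2.imwrite('pics/p3tc.png',cv2.resize(a[225:300,260:360],None,fx=8,fy=8,interpolation=cv2.INTER_CUBIC))
E
```

```text
t 7.0167 tcp x,lat [-179.6    0.3] z 44.454479713761316 yawerr 0.07182834583488784 [179.90313471  -0.64874989  80.57182835] tip x -24.6 F [-0.7 -0.2 -2.4]
```

View pics/p3tc.png

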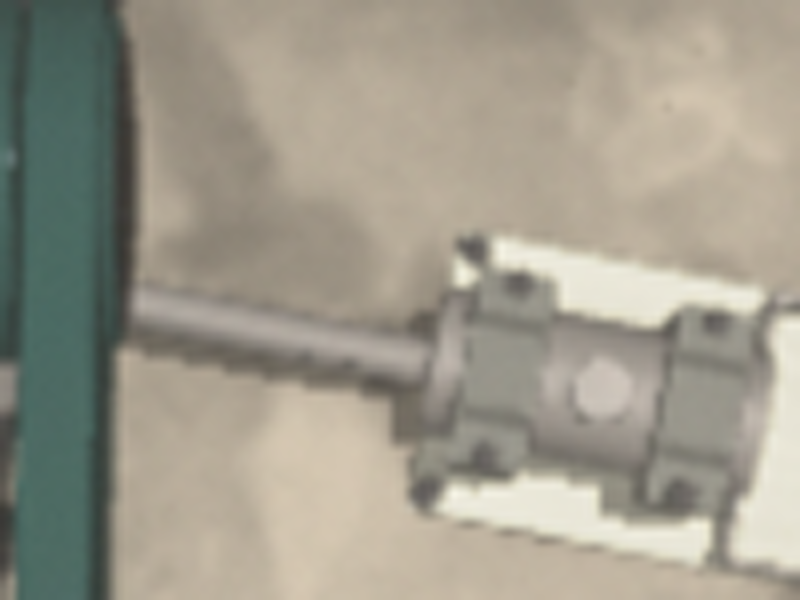

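Request:
{"api": "jog_arm", "payload": {
  "motion": [
    [[0, 0, 0], [-1, -7, 0], 1],
    [[0, 0, 0], [-1, -7, 0], 1],
    [[0, 0, 0], [-1, -7, 0], 1],
    [[0, 0, 0], [-1, -7, 0], 1],
    [[0, 0, 0], [-1, -7, 0], 1]
  ],
  "force": 58
}}

```text
time_s: 7.48
position: [0.5304, 0.0542, 0.0472]
eef_rot: [179.8, -2.1, 80.8]
contact_force: [-0.0, 8.6, 1.1]
width: 0.0255
```

```bash
python3 - <<'E'
from h import *
st()
E
```

```text
t 7.4833 tcp x,lat [-156.1    1.2] z 47.16339462107154 yawerr 0.279380880503993 [179.75843646  -2.099568    80.77938088] tip x -1.1 F [-0.   8.6  1.1]
```

Request:
{"api": "jog_arm", "payload": {
  "motion": [
    [[-0.013, 0.002, 0], [-1.4, -4, -1.5], 1],
    [[-0.013, 0.002, 0], [-1.4, -5, -1], 1],
    [[-0.004, 0, 0], [-1.4, -6, -0.5], 1],
    [[-0.004, 0, 0], [-1.4, -6, -0.5], 1],
    [[-0.004, 0, 0], [-1.4, -6, -0.5], 1]
  ]
}}

```text
time_s: 7.9
position: [0.5259, 0.0383, 0.0457]
eef_rot: [179.4, -1.3, 81.0]
contact_force: [1.1, 8.8, 1.0]
width: 0.0258
```

```bash
python3 - <<'E'
from h import *
st()
E
```

```text
t 7.9 tcp x,lat [-139.6   -0.6] z 45.69513720536286 yawerr 0.47469181890443224 [179.40177335  -1.31175891  80.97469182] tip x 15.4 F [1.1 8.8 1. ]
```

Request:
{"api": "jog_arm", "payload": {
  "motion": [
    [[-0.01, 0.002, -0.004], [-0.5, -7, -1], 1],
    [[-0.006, 0, -0.003], [-0.8, -7, -0.5], 1],
    [[-0.004, 0, 0], [-1, -7, -0.5], 1],
    [[-0.004, 0, 0], [-1, -7, -0.5], 1],
    [[-0.004, 0, 0], [-1, -7, -0.5], 1]
  ]
}}

```text
time_s: 8.32
position: [0.5235, 0.0149, 0.0447]
eef_rot: [179.1, -1.1, 80.8]
contact_force: [0.1, 7.2, 0.7]
width: 0.0255
```

```bash
python3 - <<'E'
from h import *
st()
E
```

```text
t 8.3167 tcp x,lat [-116.1    0.8] z 44.72942098944648 yawerr 0.30972863446078236 [179.121418    -1.11183917  80.80972863] tip x 38.9 F [0.1 7.2 0.7]
```

Request:
{"api": "jog_arm", "payload": {
  "motion": [
    [[-0.008, 0, -0.004], [-1.3, -7, -0.5], 1],
    [[-0.006, 0, 0], [-1.3, -7, -0.5], 1],
    [[-0.004, 0, 0], [-1.2, -7, -0.3], 1],
    [[-0.004, 0, 0], [-1.2, -7, -0.3], 1],
    [[0, 0, 0], [0, 0, 0], 1]
  ]
}}

```text
time_s: 8.73
position: [0.5178, -0.0149, 0.0434]
eef_rot: [178.9, 0.2, 80.7]
contact_force: [0.3, 0.9, -2.4]
width: 0.0257
```

```bash
python3 - <<'E'
from h import *
st()
a=cams.get_image('top')[:,:,::-1];b=cams.get_image('side')[:,:,::-1]
cv2.imwrite('pics/p4t.png',np.hstack([cv2.resize(a[225:325,280:430],None,fx=3.2,fy=3.2,interpolation=cv2.INTER_CUBIC),cv2.resize(b[170:270,250:350],None,fx=3.2,fy=3.2,interpolation=cv2.INTER_CUBIC)]))
E
```

```text
t 8.7333 tcp x,lat [-85.8   0.1] z 43.42807537699528 yawerr 0.1872447905253125 [178.91619033   0.18772854  80.68724479] tip x 69.2 F [ 0.3  0.9 -2.4]
```

View pics/p4t.png

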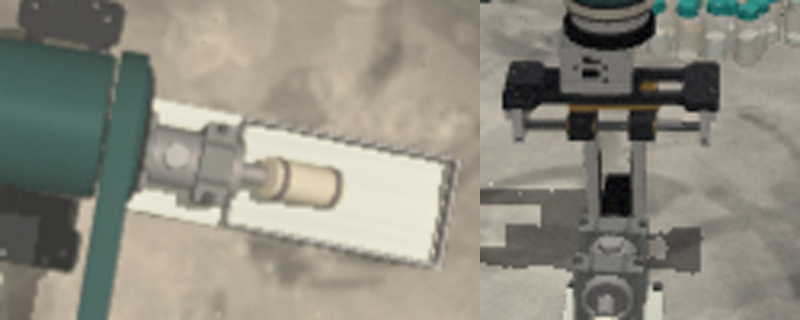

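Contact force dropped to nothing, and the cartridge shows lying in the tray at (305,182) in the left panel, ahead of the rod tip at (265,175). Now I'll retract.

Request:
{"api": "jog_arm", "payload": {
  "motion": [
    [[0.006, 0, 0], [1.6, 9, 0.5], 1],
    [[0.004, 0, 0], [1.6, 9, 0], 1],
    [[0, 0, 0], [1.6, 9, 0], 1],
    [[0, 0, 0], [1.6, 9, 0], 1],
    [[0, 0, 0], [1.6, 9, 0], 1]
  ]
}}

```text
time_s: 9.25
position: [0.5264, 0.034, 0.0437]
eef_rot: [179.0, -0.5, 80.5]
contact_force: [-0.0, 0.7, -1.7]
width: 0.0254
```

```bash
python3 - <<'E'
from h import *
st()
E
```

```text
t 9.25 tcp x,lat [-135.5    0.6] z 43.74098003745634 yawerr 0.04582112207742739 [179.04381938  -0.50175729  80.54582112] tip x 19.5 F [-0.   0.7 -1.7]
```

Request:
{"api": "jog_arm", "payload": {
  "motion": [
    [[0, 0, 0], [1.8, 12, 0], 1],
    [[0, 0, 0], [1.9, 12, 0], 1],
    [[0, 0, 0], [1.9, 12, 0], 1],
    [[0, 0, 0], [1.9, 12, 0], 1],
    [[0, 0, 0], [1.9, 12, 0], 1]
  ]
}}

```text
time_s: 9.67
position: [0.5363, 0.102, 0.0436]
eef_rot: [179.0, -0.5, 80.8]
contact_force: [-1.3, -0.1, -1.2]
width: 0.0254
```

```bash
python3 - <<'E'
from h import *
st()
E
```

```text
t 9.6667 tcp x,lat [-204.2   -0.9] z 43.626616840043944 yawerr 0.26770467290486977 [179.04333728  -0.51352089  80.76770467] tip x -49.2 F [-1.3 -0.1 -1.2]
```

Request:
{"api": "jog_arm", "payload": {
  "motion": [
    [[0, 0, 0], [2, 12, 0], 1],
    [[0, 0, 0], [2, 14, 0], 1],
    [[0, 0, 0], [0, 20, 0], 1],
    [[0, 0, 0], [0, 25, 0], 1],
    [[0, 0, 0], [0, 30, 0], 1]
  ]
}}

```text
time_s: 10.08
position: [0.5404, 0.2104, 0.0433]
eef_rot: [179.0, -0.4, 80.8]
contact_force: [0.6, 0.6, -0.7]
width: 0.0255
```

```bash
python3 - <<'E'
from h import *
st()
a=cams.get_image('top')[:,:,::-1];b=cams.get_image('side')[:,:,::-1]
cv2.imwrite('pics/p5t.png',np.hstack([cv2.resize(a[220:325,170:430],None,fx=2.0,fy=2.0,interpolation=cv2.INTER_CUBIC)[:210],cv2.resize(b[160:335,240:350],(132,210))]))
cv2.imwrite('pics/p5s.png',cv2.resize(b[150:330,230:350],None,fx=3.3,fy=3.3,interpolation=cv2.INTER_CUBIC))
E
```

```text
t 10.0833 tcp x,lat [-311.7  -14.8] z 43.322938994500404 yawerr 0.32245040053680896 [179.01526855  -0.42987523  80.8224504 ] tip x -156.7 F [ 0.6  0.6 -0.7]
```

View pics/p5t.png

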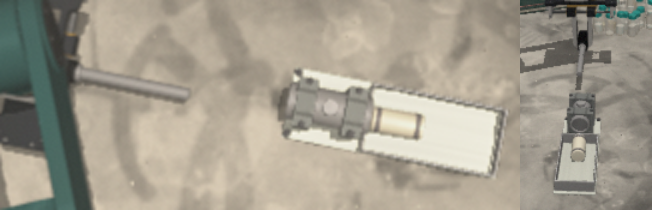

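View pics/p5s.png

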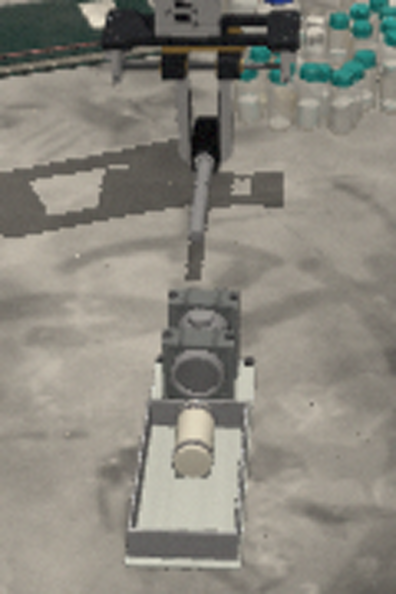

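```bash
python3 - <<'E'
from h import *
a=cams.get_image('top')[:,:,::-1];b=cams.get_image('side')[:,:,::-1]
cv2.imwrite('pics/p6a.png',cv2.resize(a[255:305,335:395],None,fx=10,fy=10,interpolation=cv2.INTER_CUBIC))
cv2.imwrite('pics/p6b.png',cv2.resize(b[255:325,260:315],None,fx=8,fy=8,interpolation=cv2.INTER_CUBIC))
E
```

```text
(no output)
```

View pics/p6a.png

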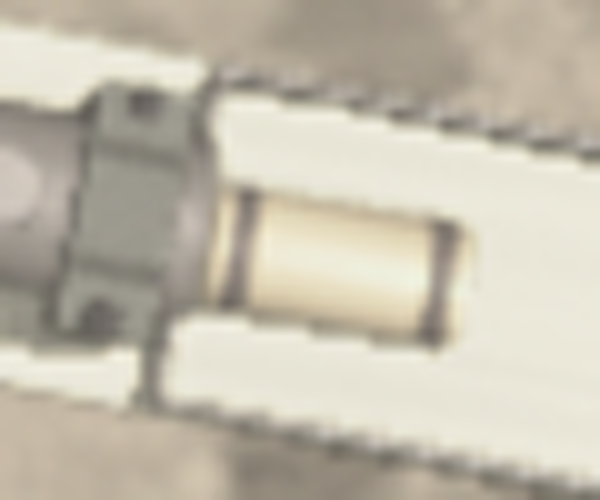

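View pics/p6b.png

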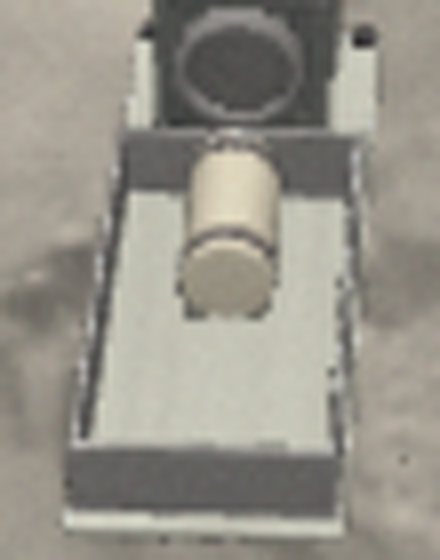

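The cartridge lies flat in the tray. Its end face ratio of about 0.86 in the side view suits a level cylinder, and both bands are visible. Next I'll move the rod to clear worktop and lay it down.

Request:
{"api": "jog_arm", "payload": {
  "motion": [
    [[0, 0, 0], [-12, 12, -3], 1],
    [[0, 0, 0], [-12, 12, -4], 1],
    [[0, 0, 0], [-12, 12, -4], 1],
    [[0, 0, 0], [-12, 12, -4], 1],
    [[0, 0, 0], [-6, 6, -4], 1]
  ]
}}

```text
time_s: 10.7
position: [0.4869, 0.2616, 0.0244]
eef_rot: [178.8, -0.3, 80.6]
contact_force: [0.3, -1.1, -2.0]
width: 0.0254
```

Request:
{"api": "jog_arm", "payload": {
  "motion": [
    [[0, 0, 0], [0, 0, -3], 1],
    [[0, 0, 0], [0, 0, -2], 1],
    [[0, 0, 0], [0, 0, -2], 1],
    [[0, 0, 0], [0, 0, 0], 1],
    [[0, 0, 0], [0, 0, 0], 1]
  ]
}}

```text
time_s: 11.12
position: [0.4871, 0.2589, 0.0158]
eef_rot: [178.8, -0.1, 80.5]
contact_force: [0.3, 0.2, -1.5]
width: 0.0255
```

Request:
{"api": "jog_arm", "payload": {
  "motion": [
    [[0, 0, 0], [0, 0, -3], 1],
    [[0, 0, 0], [0, 0, -3], 1],
    [[0, 0, 0], [0, 0, -2], 1],
    [[0, 0, 0], [0, 0, -2], 1],
    [[0, 0, 0], [0, 0, 0], 1]
  ]
}}

```text
time_s: 11.53
position: [0.4891, 0.2576, 0.0053]
eef_rot: [178.7, -0.1, 80.4]
contact_force: [0.4, 0.1, -2.4]
width: 0.0253
```

Request:
{"api": "jog_arm", "payload": {
  "motion": [
    [[0, 0, 0], [0, 0, 0], 1],
    [[0, 0, 0], [0, 0, 0], 1],
    [[0, 0, 0], [0, 0, 0], 1],
    [[0, 0, 0], [0, 0, 0], 1],
    [[0, 0, 0], [0, 0, 0], 1]
  ]
}}

```text
time_s: 11.95
position: [0.4891, 0.2577, 0.0053]
eef_rot: [178.7, -0.1, 80.4]
contact_force: [0.4, 0.4, -1.4]
width: 0.0254
```

Request:
{"api": "jog_arm", "payload": {
  "motion": [
    [[0, 0, 0], [0, 0, -1], 1],
    [[0, 0, 0], [0, 0, -0.5], 1],
    [[0, 0, 0], [0, 0, 0], 1],
    [[0, 0, 0], [0, 0, 0], 1],
    [[0, 0, 0], [0, 0, 0], 1]
  ]
}}

```text
time_s: 12.37
position: [0.4893, 0.2579, 0.0043]
eef_rot: [178.7, -0.2, 80.4]
contact_force: [-0.4, -0.4, -1.5]
width: 0.0255
```

Request:
{"api": "jog_arm", "payload": {
  "motion": [
    [[0, 0, 0], [0, 0, -0.8], 1],
    [[0, 0, 0], [0, 0, -0.5], 1],
    [[0, 0, 0], [0, 0, 0], 1],
    [[0, 0, 0], [0, 0, 0], 1],
    [[0, 0, 0], [0, 0, 0], 1]
  ]
}}

```text
time_s: 12.78
position: [0.4898, 0.2581, 0.0041]
eef_rot: [178.6, -0.2, 80.4]
contact_force: [-0.5, -0.7, -0.3]
width: 0.0256
```

Contact with the worktop. I'll release slowly.

Request:
{"api": "jog_arm", "payload": {
  "motion": [
    [[0, 0, 0], [0, 0, 0], 0.35],
    [[0, 0, 0], [0, 0, 0], 0.3],
    [[0, 0, 0], [0, 0, 0], 0.2],
    [[0, 0, 0], [0, 0, 0], 0],
    [[0, 0, 0], [0, 0, 0], -0.2]
  ]
}}

```text
time_s: 13.2
position: [0.4906, 0.2584, 0.0043]
eef_rot: [178.5, -0.2, 80.4]
contact_force: [0.7, -0.9, -0.1]
width: 0.0475
```

Request:
{"api": "jog_arm", "payload": {
  "motion": [
    [[0, 0, 0], [0, 0, 0], -0.5],
    [[0, 0, 0], [0, 0, 0], -0.5],
    [[0, 0, 0], [0, 0, 0], -0.5],
    [[0, 0, 0], [0, 0, 0], -0.5],
    [[0, 0, 0], [0, 0, 0], -0.5]
  ]
}}

```text
time_s: 13.62
position: [0.4907, 0.2584, 0.0044]
eef_rot: [178.5, -0.3, 80.4]
contact_force: [-0.9, 0.3, 0.1]
width: 0.0706
```

Request:
{"api": "jog_arm", "payload": {
  "motion": [
    [[0, 0, 0], [0, 0, 10], -0.5],
    [[0, 0, 0], [0, 0, 20], -0.5],
    [[0, 0, 0], [0, 0, 30], -0.5],
    [[0, 0, 0], [0, 0, 30], -0.5],
    [[0, 0, 0], [0, 0, 30], -0.5]
  ]
}}

```text
time_s: 14.03
position: [0.4835, 0.2554, 0.1211]
eef_rot: [179.5, 0.4, 80.4]
contact_force: [-0.1, -0.4, -0.2]
width: 0.0703
```

Request:
{"api": "jog_arm", "payload": {
  "motion": [
    [[0, 0, 0], [-15, 25, 15], -0.5],
    [[0, 0, 0], [-15, 25, 15], -0.5],
    [[0, 0, 0], [-15, 25, 10], -0.5],
    [[0, 0, 0], [-10, 20, 0], -0.5],
    [[0, 0, 0], [0, 0, 0], -0.5]
  ]
}}

```text
time_s: 14.45
position: [0.4318, 0.3546, 0.1793]
eef_rot: [178.4, -0.5, 80.1]
contact_force: [0.0, -0.1, 0.2]
width: 0.0703
```

```bash
python3 - <<'E'
from h import *
cv2.imwrite('pics/f1t.png',cams.get_image('top')[:,:,::-1]);cv2.imwrite('pics/f1s.png',cams.get_image('side')[:,:,::-1])
E
```

```text
(no output)
```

View pics/f1t.png

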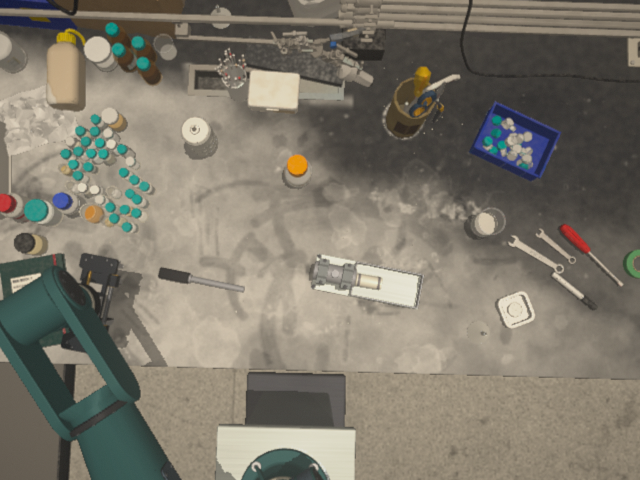

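View pics/f1s.png

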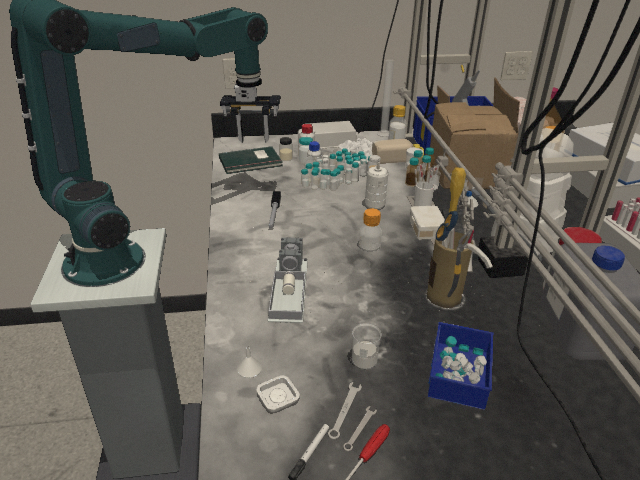

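The rod lies flat on the worktop from (160,273) to (243,290) in the top view, well short of the stand at (312,270). The cartridge is in the tray at (370,282). The bottle (297,165) and the beaker (486,223) have not moved, and the arm is clear of everything.

Request:
{"api": "jog_arm", "payload": {
  "motion": [
    [[0, 0, 0], [0, 0, 0], -0.5],
    [[0, 0, 0], [0, 0, 0], -0.5],
    [[0, 0, 0], [0, 0, 0], -0.5],
    [[0, 0, 0], [0, 0, 0], -0.5],
    [[0, 0, 0], [0, 0, 0], -0.5]
  ]
}}

```text
time_s: 14.97
position: [0.4349, 0.347, 0.1768]
eef_rot: [178.5, -0.1, 79.6]
contact_force: [-0.6, 0.7, 1.0]
width: 0.0705
```

```bash
python3 - <<'E'
from h import *
p=cv2.imread('pics/top0.png');q=cv2.imread('pics/f1t.png')
for n,(u,v) in dict(bottle=(297,170),beaker=(486,222)).items(): print(n,cv2.absdiff(p,q)[v-25:v+25,u-25:u+25].mean())
print(monitor.sense()['joint_velocities'].round(2)); print(env.job_done())
E
```

```text
bottle 2.7116
beaker 2.2786666666666666
[-0.98  0.09  0.36 -0.11 -0.04 -0.07]
the job is handed in; nothing more can be done
None
```

The job is done and handed in at about 15 s of the 61 s allowed. I took the rod by its handle and pushed the cartridge out until the tip was about 20 mm past the sleeve's far end. I then drew the rod back out, laid it on the worktop with its tip well over 100 mm from the stand, and let go.

- **Cartridge:** the last pictures show it lying flat in the tray, close to the sleeve's exit end. It slid or rolled back a little after dropping.
- **Bottle and beaker:** both are unchanged between the first and last top views.
- **Forces:** the readings between moves reached about 9 N at most, during the push. The gripper was open and clear of everything at the end.

**Disagreements along the way:**
- My first approach was about 8 mm off the bore's line; I saw it in the pictures and corrected it before going in.
- The side camera placed points on the sleeve 7 to 9 mm off along its axis from the top camera. I put that down to partly hidden edges and used the top view.
- The tool tilted up to 2° while pushing and was brought back level in steps.

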